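# Weigh a parts caddy on the sprung hook scale

## Task

Weigh the black parts caddy: hang it by its hand slot on the sprung hook of the spring scale, letting the hook dip gently under the load so that it never drops, bounces hard or snaps back, and let go. Only when the caddy hangs free and still, press the button on top of the scale all the way down and let it come up again. Keep the caddy upright, leave it hanging on the hook, and do not push the other things on the bench about.

Things in the scene. Friction and masses are not known exactly. Their poses are not given: they have to be found in the camera images.
- caddy_rail (a point): Centre of the grip rail, the solid top (35 mm high) of the caddy's upright centre panel, which is 12 mm thick along x and 92 mm wide along y. This point is 142.5 mm above the caddy's underside, 17.5 mm below the rail's top. x, y level, z up; the caddy looks the same turned half round
- caddy_slot (a point): Middle of the upper edge of the hand slot under the rail, 125 mm above the caddy's underside and 17.5 mm below caddy_rail. The slot goes right through the panel along x, is 66 mm wide (y) and reaches 40 mm down from here. Same axes as caddy_rail
- caddy: The loose parts caddy: a black plastic tray 84 x 120 x 55 mm high (x, y, z) full of white and brown cartons up to 69 mm high, with a centre panel rising to 160 mm that has a hand slot under its top rail. Origin at the centre of its underside. Mass 0.35 to 0.65 kg
- hook_seat (a point): Where the slot's edge should rest: top of the hook's level round steel bar, 10 mm thick, 225 mm above the bench unloaded; moves with the hook. x runs along the bar to the tower, y left, z up. Its open end is at -x: from 33 mm out it turns up to a tip that ends 45 mm out and 14 mm above the bar's top. To +x the bar is clear for 90 mm
- scale: The spring scale, heavy and fixed: a grey tower 65 x 170 mm, 135 mm high, whose front stands 70 mm to +x of the hook's seat; a steel rod with the hook's arm rises from its top. Dark base plate 12 mm thick, from 65 mm to -x to 135 mm to +x, 85 mm to either side. Origin on the bench under the seat, axes as hook_seat
- hook (a joint): Dip of the hook, m: 0 unloaded at its upper stop, grows downwards, lower stop 0.075. Spring 120 N/m, lightly damped (it bobs about twice a second and calms in 1 to 2 s). The caddy, wholly let down, makes it dip about 25 to 50 mm, by its mass
- record_top (a point): Centre of the top of the scale's round grey push button, 34 mm across, in a black housing on top of the tower, to the right of the hook's rod (52 mm to -y, 102 mm to +x of the hook's seat). Pressed straight down; springs back
- record (a joint): Travel of that button, m: 0 up, 0.006 fully down, which takes 4 N; it counts as pressed beyond 0.004
- carton: Bystander: white carton 70 x 130 x 50 mm, origin under its centre
- tape: Bystander: brown cardboard ring, 70 mm across, 50 mm high, origin under its centre
- jar: Bystander: closed jar 70 mm across, 90 mm high, origin under its centre
- bin: Bystander: clear open bin 160 x 110 x 70 mm, origin under its centre
Things that resemble listed ones, but are neither listed nor needed, are in the scene too. Leave any green look-alike of the caddy alone.

How it is judged (in metres and radians):
On the way, in this order (a step that is already met when the one before it is completed fails the run):
1. the caddy hangs by its slot on the dipped hook, let go and still (horizontal distance between caddy_slot and hook_seat below 0.03 m and z of caddy_slot in the frame of hook_seat between -0.012 and 0.012 m and value of joint hook above 0.015 m and angle between caddy_slot's own z axis and vertical below 0.25 rad and contact force between the fingers and caddy below 0.3 N and linear speed of caddy below 0.03 m/s and velocity of joint hook between -0.015 and 0.015 m/s), for 0.3 s.
2. the button is pressed down while the caddy hangs free and still (all of step 1 and value of joint record above 0.004 m), for 0.05 s.
At the end, for the whole second after the job is handed in: The caddy hangs free by its slot on the hook, the slot's edge within 30 mm of the seat point horizontally and 12 mm in height, the hook dipped more than 15 mm, the caddy upright within 0.25 rad and at rest (caddy below 0.03 m/s, hook below 0.015 m/s), and the button is up again (all of step 1 and value of joint record below 0.002 m); the robot touches nothing.
It fails at once if the hook drops, bounces or snaps back faster than 0.25 m/s (velocity of joint hook above 0.25 m/s or velocity of joint hook below -0.25 m/s).
It fails at once if the button is pressed (beyond 4 mm) before the caddy hangs free and still (value of joint record above 0.004 m and not (horizontal distance between caddy_slot and hook_seat below 0.03 m and z of caddy_slot in the frame of hook_seat between -0.012 and 0.012 m and value of joint hook above 0.015 m and angle between caddy_slot's own z axis and vertical below 0.25 rad and contact force between the fingers and caddy below 0.3 N and linear speed of caddy below 0.05 m/s and velocity of joint hook between -0.03 and 0.03 m/s)).
It fails at once if the caddy is tipped more than 0.6 rad (angle between caddy_slot's own z axis and vertical above 0.6 rad).
It fails at once if a bystander is moved more than 30 mm (distance of any of carton, tape, jar, bin from where it was at the start of the episode above 0.03 m).
It also fails if it takes over 58 s, if anything falls off the work surface, if the arm or the gripper's body presses on something with over 40 N, if the wrist force passes 120 N, or if a joint passes its speed limit or range.

## Robot

A 6-joint arm with a two-finger parallel gripper is mounted at the origin on the work surface. World frame = base frame: x ahead of the robot, y to its left, z up, the work surface at z = 0. Lengths are in mm, angles in rad, forces in N, time in s.
With the tool pointing down it reaches from about 350 to 925 mm from the base axis. Payload 6.4 kg.
Tool frame: the origin (TCP) lies midway between the tips of the shut fingers; the grasp point (between the pads) lies grasp_offset behind it (grasp_offset is the distance from the TCP to the grasp point, in mm); z points along the fingers, y is the line along which they close (so a half turn about z gives the same grasp; the last joint's range is limited). The gripper opens to 94 mm and grips with 3 to 60 N. Pads are 16 mm wide; open, the fingers measure 119 mm over their backs; the gripper's body (75 mm by 177 mm) begins 78 mm behind the grasp point.
Start: joints at [-1.408, 0.245, 1.558, -0, 1.339, -0.174], TCP at [214.81, -613.49, 205.455] pointing down, gripper open.
Joint ranges: [-3.13, 3.13], [-1.02, 2.26], [0.13, 2.54], [-0.95, 4.09], [0.21, 2.88], [-2.74, 2.74]. Speed limits (rad/s): [2.57, 2.57, 3.14, 3.14, 3.14, 3.14].

## Interface

Orientations are given as a unit quaternion [w, x, y, z].
In Python, from plant import * gives the robot as it stands.
- The arm moves only by the tool move_arm, never from a script. Its argument "steps" is a list that holds one entry, the list of rows, each a list of 6 numbers: the shift along the world's x, y, z normalised to -1 to 1, where 1 is 25 cm, then the turn, a rotation vector about the world's x, y, z normalised to -1 to 1, where 1 is pi rad. A call has 1 to 20 rows; each row is the pose to reach, as a shift and turn from the pose commanded when the call began, turning the shorter way round; what a row does not reach only later rows make up. A row lasts 1/10 s, in which the tool goes at most 50 mm and 8.59 degrees, less where a joint would pass 70% of its speed; a pose out of reach is approached as far as the arm can. A call with a number of a shift or a turn outside -1 to 1 is refused whole. A call with a gripper value outside its range is refused whole. "grip" is the gripper command: -1 is fully open, 1 is shut, values between are in proportion, set as the call begins (left out, the last holds). The fingers move at their own pace and stop on an object; "newtons" is the grip in N (left out, the last holds). Time passes only in rows, so rows that repeat a pose let the fingers close. It gives the time, the measured TCP pose, the force, the opening and the grip force at its end, in the units of the state.
- get_state(): the state, without advancing time (a new reading comes with each control period).
- snapshot(name): name is "side" or "top" or "wrist"; returns a dict with "image" (384x512x3 uint8, red, green, blue), "fx", "fy", "cx", "cy" (pixels), "position" and "orientation" of the camera in the world; the wrist camera has in their place "tool_from_camera" (4x4, takes a point from camera to tool coordinates, whose origin is the TCP and whose axes are the flange's). Camera axes: x right, y down, z forward; pixel columns grow to the right and rows downward; lengths in mm; the calibration is good to about 2 mm. The wrist camera is an equidistant fisheye: a pixel r from the principal point sees the ray r / f radians off the axis. A picture is of the moment at which its call begins: read the wrist's pose just before it. There is no depth.
- sign_off(): hands the job in; it is judged then, once.
The state is a dict: "time": time; "joint_positions": joint angles; "dq": joint speeds; "joint_torque": joint torques, N m; "position": TCP position; "eef_rot": TCP orientation; "ft_force": force on the tool from outside, world axes, zero at the start; "torque": the same for the moment, N m; "grip_width": finger opening in mm; "finger_force": force on a finger pad.
Only numpy, scipy, OpenCV 4.12 (cv2) and the standard library are available. Lean on these libraries where they do the work, as an engineer would, in place of code of your own. Each camera call takes 0.05 s, during which the arm holds its last target. There are 200 camera calls.

## Working session

There is one attempt and no reset: what is moved stays moved. The work goes in short steps, Python scripts to look and compute and a tool call to move; the robot and the scene stay as the last step left them, time stands still between calls to the robot, and variables do not carry over. Pictures are saved under pics/ and viewed, at most 10 in all, crops included, and the job is handed in when it is done.

Besides the shell and the picture viewer there is one more tool, called after "Emit:" by a JSON object that holds its "api" and its "payload", one argument or row to a line. move_arm: Moves the arm, as the interface text tells. Its arguments: {"type":"object","properties":{"steps":{"type":"array","items":{"type":"array","items":{"type":"array","items":{"type":"number","minimum":-1,"maximum":1}}}},"grip":{"type":"number"},"newtons":{"type":"number"}},"required":["steps"]}

```bash
mkdir -p pics; ls; cat > h.py <<'E'
from plant import *
import numpy as np, cv2, json
from scipy.spatial.transform import Rotation as R
def snap(n,save=None):
    st=get_state(); s=snapshot(n)
    if save: cv2.imwrite('pics/'+save,cv2.cvtColor(s['image'],cv2.COLOR_RGB2BGR))
    return st,s
def q(o): return R.from_quat([o[1],o[2],o[3],o[0]]).as_matrix()
def ray(st,s,u,v):
    x,y=(u-s['cx'])/s['fx'],(v-s['cy'])/s['fy']
    if 'tool_from_camera' in s:
        T=np.array(s['tool_from_camera']); r=np.hypot(x,y)
        d=np.array([np.sin(r)*x/max(r,1e-9),np.sin(r)*y/max(r,1e-9),np.cos(r)])
        Q=q(st['eef_rot']); return Q@T[:3,3]+st['position'],Q@T[:3,:3]@d
    d=np.array([x,y,1]); return np.array(s['position']),q(s['orientation'])@d/np.linalg.norm(d)
def plane(st,s,u,v,z):
    p,d=ray(st,s,u,v); return p+d*(z-p[2])/d[2]
def tri(*rs):
    A=sum(np.eye(3)-np.outer(d,d) for p,d in rs); b=sum((np.eye(3)-np.outer(d,d))@p for p,d in rs)
    x=np.linalg.solve(A,b); return x,[np.linalg.norm(np.cross(x-p,d)) for p,d in rs]
E
python3 - <<'E'
from h import *
for n in('side','top','wrist'):
    st,s=snap(n,n+'0.png'); print(n,{k:np.round(v,3).tolist() for k,v in s.items() if k!='image'})
print(st)
a=[cv2.imread('pics/%s0.png'%n) for n in('side','top')]
cv2.imwrite('pics/st.png',cv2.resize(np.hstack(a),(800,300)))
E
```

```text
pics
side {'fx': 494.862, 'fy': 494.862, 'cx': 248.898, 'cy': 196.579, 'position': [546.208, 1026.803, 1359.534], 'orientation': [0.004, 0.005, 0.938, -0.348]}
top {'fx': 432.516, 'fy': 432.516, 'cx': 252.236, 'cy': 194.133, 'position': [473.745, -8.732, 1517.999], 'orientation': [-0.022, 0.713, -0.701, 0.022]}
wrist {'fx': 297.319, 'fy': 297.319, 'cx': 261.427, 'cy': 190.075, 'tool_from_camera': [[0.001, -0.963, -0.269, 78.483], [1.0, 0.001, 0.0, -0.329], [-0.0, -0.269, 0.963, -179.674], [0.0, 0.0, 0.0, 1.0]]}
{'time': 0.1, 'joint_positions': array([-1.40809576e+00,  2.45766646e-01,  1.55885844e+00, -1.20123966e-05,
        1.33864059e+00, -1.74117869e-01]), 'dq': array([-0.00028585, -0.00139615, -0.00336822, -0.00160804, -0.0006826 ,
       -0.00073481]), 'joint_torque': array([-2.50831945e-04, -4.16914022e+01, -3.15526593e+01,  6.85958890e-02,
        3.09601659e-02, -5.01812872e-05]), 'position': array([ 214.72273721, -612.96451847,  204.45929061]), 'eef_rot': array([-8.36532311e-04,  9.85852074e-01,  1.67615596e-01, -1.06848428e-06]), 'ft_force': array([-0.63040038, -0.40259989,  0.33217051]), 'torque': array([-0.00371528, -0.01312215, -0.00636956]), 'finger_force': 0.0, 'grip_width': 94.08560187600318}
```

View pics/side0.png

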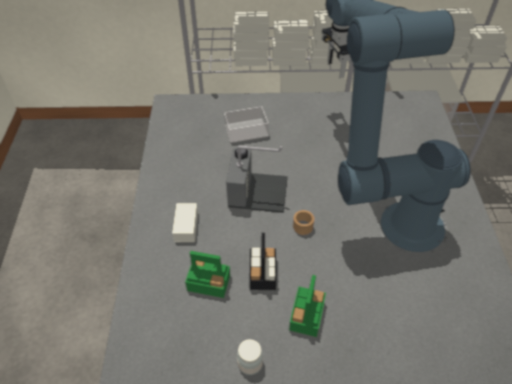

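View pics/top0.png

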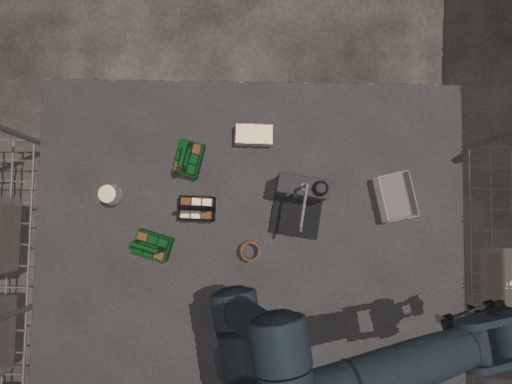

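Side view: the black caddy is at (263,268), the green look-alikes are at (208,278) and (308,310), and the scale is at (255,180). Top view: the black caddy is at (197,209), green ones at (188,160) and (152,246), the hook arm at (302,215) and the button at (320,187). The black one with white and brown cartons fits the description. I'll confirm it in one enlarged crop.

```bash
python3 - <<'E'
import cv2,numpy as np
s=cv2.imread('pics/side0.png');t=cv2.imread('pics/top0.png')
f=lambda im,x,y,w,h:cv2.resize(im[y:y+h,x:x+w],(400,300),interpolation=cv2.INTER_CUBIC)
cv2.imwrite('pics/c1.png',np.vstack([np.hstack([f(s,220,225,80,60+10*0),f(s,220,135,100,75)]),np.hstack([f(t,165,180,64,48),f(t,260,160,100,75)])]))
E
```

```text
(no output)
```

View pics/c1.png

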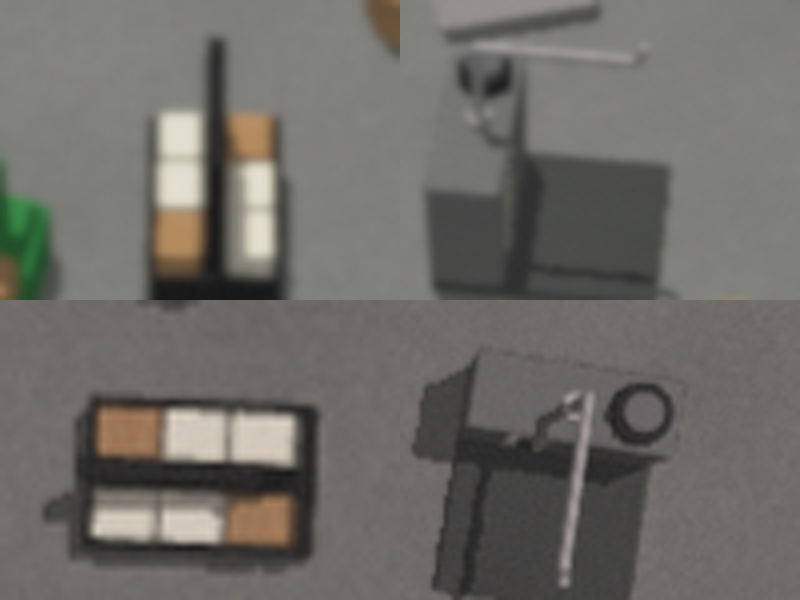

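The crop confirms it: a black tray with a centre panel, white and brown cartons. Next I compute positions.

```bash
python3 - <<'E'
from h import *
import plant
try: print('go',grasp_offset)
except Exception as e: print(e,[k for k in dir(plant) if k[0]!='_'])
_,S=snap('side');_,T=snap('top')
P=lambda s,u,v,z:np.round(plane(None,s,u,v,z),1)
t=lambda u,v:(165+u/6.25,180+(v-300)/6.25)
h=lambda u,v:(260+(u-400)/4,160+(v-300)/4)
sh=lambda u,v:(220+(u-400)/4,135+v/4)
def X(n,a,b):
    x,e=tri(ray(None,S,*a),ray(None,T,*b)); print(n,x.round(1),np.round(e,1))
print('rail ends top z160',P(T,*t(85,475),160),P(T,*t(310,480),160))
print('rail far top side',P(S,263,232.8,160), 'tray front bottom side',P(S,250,284,55),P(S,276,284,55))
for c in[(92,398),(315,408),(78,555),(308,560)]:print('tray',P(T,*t(*c),55))
X('tip',sh(645,45),h(565,582))
X('armrod',sh(475,47),h(588,395))
X('button',sh(485,68),h(640,413))
print('bar',P(T,*h(588,400),225),P(T,*h(565,578),225))
g=cv2.cvtColor(S['image'],cv2.COLOR_RGB2GRAY)
E
```

```text
go 18.8
rail ends top z160 [511. 221. 160.] [510.4 107.9 160. ]
rail far top side [511.8 139.5 160. ] tray front bottom side [552.9 252.9  55. ] [474.4 254.   55. ]
tray [555.7 236.1  55. ]
tray [552.3 115.1  55. ]
tray [470.7 241.3  55. ]
tray [470.1 117.1  55. ]
tip [ 446.9 -155.9  235.5] [1.7 1.7]
armrod [ 587.1 -173.7  219. ] [1.9 1.9]
button [ 580.3 -224.7  145.1] [1.6 1.6]
bar [ 584.7 -173.2  225. ] [ 451.4 -157.2  225. ]
```

Emit:
{"api": "move_arm", "payload": {
  "steps": [
    [[0.4,1,0.78,0,0,0.393],[0.4,1,0.78,0,0,0.393],[0.4,1,0.78,0,0,0.393],[0.4,1,0.78,0,0,0.393],[0.4,1,0.78,0,0,0.393],[0.4,1,0.78,0,0,0.393],[0.4,1,0.78,0,0,0.393],[0.4,1,0.78,0,0,0.393],[0.4,1,0.78,0,0,0.393],[0.4,1,0.78,0,0,0.393],[0.4,1,0.78,0,0,0.393]]
  ]
}}

```text
time: 1.35
position: [314.7, -363.4, 400.3]
eef_rot: [-0.0, 0.707, 0.707, 0.0]
ft_force: [0.5, -0.1, -0.9]
grip_width: 93.7
finger_force: 0.0
```

Emit:
{"api": "move_arm", "payload": {
  "steps": [
    [[0.6,0.8,0,0,0,0],[0.6,0.8,0,0,0,0],[0.6,0.8,0,0,0,0],[0.6,0.8,0,0,0,0],[0.6,0.8,0,0,0,0],[0.6,0.8,0,0,0,0],[0.6,0.8,0,0,0,0],[0.6,0.8,0,0,0,0]]
  ]
}}

```text
time: 2.15
position: [464.4, -164.4, 400.2]
eef_rot: [-0.0, 0.708, 0.707, -0.0]
ft_force: [0.3, 0.1, 0.6]
grip_width: 93.9
finger_force: 0.0
```

```bash
python3 - <<'E'
from h import *
st,s=snap('wrist','w1.png'); print(st['time'],st['position'],st['eef_rot'],st['joint_positions'])
np.savez('pics/w1.npz',p=st['position'],o=st['eef_rot'])
E
```

```text
2.15 [ 464.36644395 -164.41464003  400.19660099] [-2.00769847e-04  7.07507546e-01  7.06705724e-01 -2.29241602e-04] [-5.70693073e-01 -2.23142647e-01  1.68272052e+00 -3.64397706e-04
  1.68250498e+00 -5.69599659e-01]
```

Emit:
{"api": "move_arm", "payload": {
  "steps": [
    [[0.2,1,0,0,0,0],[0.2,1,0,0,0,0],[0.2,1,0,0,0,0],[0.2,1,0,0,0,0],[0.2,1,0,0,0,0],[0.2,1,0,0,0,0],[0.2,1,0,0,0,0]]
  ]
}}

```text
time: 2.9
position: [514.9, 86.1, 400.3]
eef_rot: [-0.0, 0.707, 0.707, -0.0]
ft_force: [0.6, -1.1, 0.3]
grip_width: 93.9
finger_force: 0.0
```

```bash
python3 - <<'E'
from h import *
st,s=snap('wrist','w2.png'); print(st['time'],st['position'],st['eef_rot'],st['joint_positions'],st['ft_force'])
np.savez('pics/w2.npz',p=st['position'],o=st['eef_rot'])
E
```

```text
2.9 [514.8736804   86.12034236 400.30165833] [-7.64528400e-07  7.06879666e-01  7.07333761e-01 -2.97160838e-04] [-5.14337645e-02 -1.49924745e-01  1.61927179e+00 -4.42696644e-04
  1.67264468e+00 -5.21208727e-02] [ 0.61813676 -1.14318301  0.26733003]
```

View pics/w1.png

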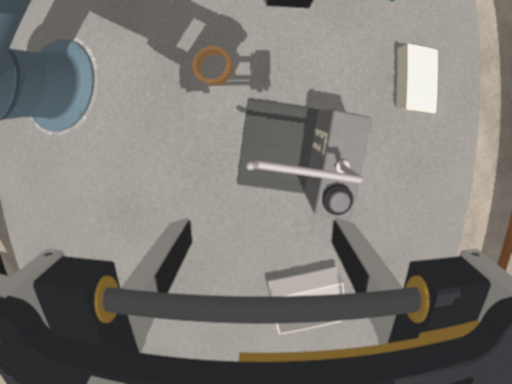

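View pics/w2.png

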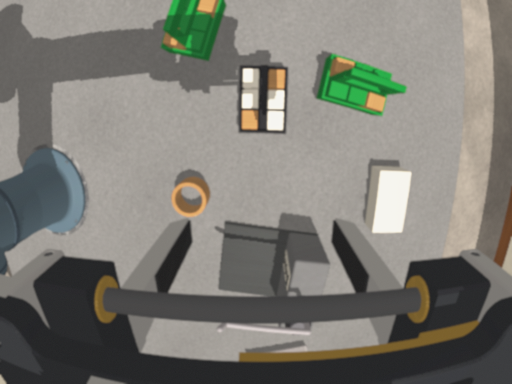

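w1: the hook tip is at (250,166), the bar runs to (360,180), and the button is at (340,200). w2: the caddy rail runs as a dark column at u≈264, v 66–131, almost parallel to the tool axes.

```bash
python3 - <<'E'
from h import *
_,S=snap('side');_,T=snap('top');_,W=snap('wrist')
L=lambda n:(lambda z:dict(position=z['p'],eef_rot=z['o']))(np.load(f'pics/{n}.npz'))
w1,w2=L('w1'),L('w2')
h=lambda u,v:(260+(u-400)/4,160+(v-300)/4); sh=lambda u,v:(220+(u-400)/4,135+v/4)
def X(n,*r):
    x,e=tri(*r); print(n,x.round(1),np.round(e,1))
X('tip',ray(w1,W,250,166),ray(0,S,*sh(645,45)),ray(0,T,*h(565,582)))
X('barend',ray(w1,W,360,180),ray(0,S,*sh(475,47)),ray(0,T,*h(588,395)))
X('button',ray(w1,W,340,200),ray(0,S,*sh(485,68)),ray(0,T,*h(640,413)))
for u,v in((265,66),(264,131),(264,98)): print('rail',plane(w2,W,u,v,160).round(1))
X('railcen',ray(w2,W,264,98),ray(0,T,196.6,208.2))
for u,v in((241,66),(287,67),(239,131),(285,132)): print('tray',plane(w2,W,u,v,55).round(1))
im=W['image'] # current w2 view
# fine look: dark column in caddy
g=cv2.cvtColor(im,cv2.COLOR_RGB2GRAY)
for v in(75,90,105,125): print(v,g[v,235:292:2].tolist())
cv2.imwrite('pics/c2.png',cv2.resize(cv2.cvtColor(im[40:160,210:320],cv2.COLOR_RGB2BGR),None,fx=5,fy=5,interpolation=cv2.INTER_CUBIC))
E
```

```text
tip [ 448.3 -154.1  236.9] [3.3 3.  1.8]
barend [ 588.3 -172.3  222.1] [2.9 3.5 1.2]
button [ 582.2 -222.4  149.4] [4.4 4.  1.8]
rail [519.9 225.9 160. ]
rail [518.7 133.6 160. ]
rail [518.6 180.3 160. ]
railcen [518.4 187.2 -21.4] [2. 2.]
tray [479.7 241.4  55. ]
tray [559.5 239.9  55. ]
tray [475.7 125.9  55. ]
tray [556.8 124.2  55. ]
75 [108, 110, 81, 91, 244, 245, 245, 245, 244, 201, 180, 168, 80, 41, 41, 41, 60, 108, 115, 115, 117, 169, 183, 183, 163, 77, 116, 162, 166]
90 [166, 121, 62, 88, 193, 209, 208, 208, 191, 180, 181, 158, 63, 46, 42, 40, 94, 164, 173, 172, 188, 239, 244, 244, 225, 76, 126, 160, 161]
105 [159, 113, 69, 144, 246, 246, 246, 246, 233, 180, 177, 151, 50, 40, 38, 47, 181, 246, 246, 246, 246, 246, 246, 246, 213, 77, 141, 161, 157]
125 [166, 151, 78, 120, 184, 188, 188, 187, 188, 187, 187, 118, 53, 61, 63, 77, 220, 246, 245, 245, 245, 246, 246, 246, 151, 95, 157, 157, 156]
```

Emit:
{"api": "move_arm", "payload": {
  "steps": [
    [[0,0.38,-0.4,0,0,0],[0,0.38,-0.4,0,0,0],[0,0.38,-0.4,0,0,0],[0,0.38,-0.8,0,0,0],[0,0.38,-0.8,0,0,0],[0,0.38,-0.8,0,0,0],[0,0.38,-0.8,0,0,0]]
  ]
}}

```text
time: 3.8
position: [515.2, 180.5, 201.2]
eef_rot: [-0.0, 0.708, 0.707, -0.0]
ft_force: [-0.5, 0.6, 0.6]
grip_width: 93.8
finger_force: 0.0
```

```bash
python3 - <<'E'
from h import *
st,s=snap('wrist','w3.png'); print(st['time'],st['position'],st['joint_positions'])
np.savez('pics/w3.npz',p=st['position'],o=st['eef_rot'])
T=np.array(s['tool_from_camera'])
p=np.linalg.inv(T)@[0,0,0,1]; 
for z in (0,30,40):
    p=np.linalg.inv(T)@[0,0,z,1]; r=np.hypot(p[0],p[1]); th=np.arctan2(r,p[2]); print('tcp+%d px'%z,s['cx']+s['fx']*th*p[0]/r,s['cy']+s['fy']*th*p[1]/r)
E
```

```text
3.8 [515.16428831 180.4716796  201.16981458] [ 1.29193615e-01  5.56603313e-03  1.82877400e+00 -1.21899461e-05
  1.30771797e+00  1.30417847e-01]
tcp+0 px 261.4040236682033 231.918356914478
tcp+30 px 261.3437397979827 215.89651348171134
tcp+40 px 261.3269156508539 211.40846471614026
```

View pics/w3.png

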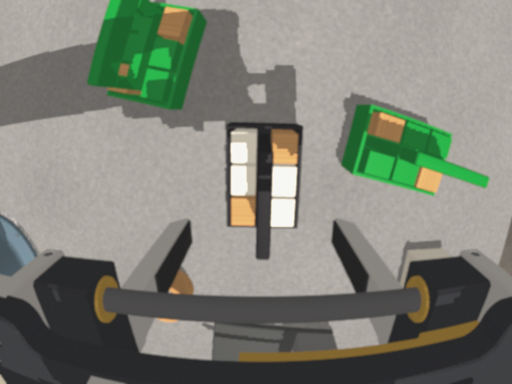

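w3: the rail's near end is at (263,258), its centreline at u≈264; the tray corners are at about (227,123), (301,124), (227,227), (299,227).

```bash
python3 - <<'E'
from h import *
_,W=snap('wrist'); z=np.load('pics/w3.npz'); st=dict(position=z['p'],eef_rot=z['o'])
z=np.load('pics/w2.npz'); w2=dict(position=z['p'],eef_rot=z['o'])
g=cv2.cvtColor(W['image'],cv2.COLOR_RGB2GRAY)
for v in(150,180,210,235,245,255):
    m=np.where(g[v,250:278]<75)[0]+250; l,r=m.min(),m.max(); print(v,l,r,plane(st,W,l-.5,v,160).round(1),plane(st,W,r+.5,v,160).round(1))
print('col',g[240:270,263].tolist())
print('near end',plane(st,W,263,259,160).round(1))
print(tri(ray(st,W,263,259),ray(w2,W,264,131)))
for c in((227,123),(301,124),(227,227),(299,227)): print(plane(st,W,*c,55).round(1))
E
```

```text
150 256 269 [510.8 228.6 160. ] [521.3 228.6 160. ]
180 255 268 [509.9 205.5 160. ] [520.7 205.5 160. ]
210 254 267 [509.  181.2 160. ] [520.  181.2 160. ]
235 255 267 [509.6 159.6 160. ] [520.1 159.6 160. ]
245 255 266 [509.5 150.5 160. ] [519.4 150.5 160. ]
255 255 266 [509.4 141.2 160. ] [519.4 141.1 160. ]
col [61, 61, 63, 61, 63, 61, 62, 61, 63, 62, 62, 61, 62, 62, 61, 62, 61, 68, 100, 142, 164, 171, 170, 169, 169, 168, 168, 169, 170, 169]
near end [516.5 137.3 160. ]
(array([517.69177428, 133.03799776, 152.30801572]), [np.float64(1.11568240488245), np.float64(1.1156824048825948)])
[477.8 244.2  55. ]
[558.7 243.2  55. ]
[474.3 122.5  55. ]
[560.1 122.3  55. ]
```

Emit:
{"api": "move_arm", "payload": {
  "steps": [
    [[0,0.01,-0.14,0,0,0],[0,0.01,-0.28,0,0,0],[0,0.01,-0.28,0,0,0],[0,0.01,-0.28,0,0,0],[0,0.01,-0.28,0,0,0]]
  ]
}}

```text
time: 4.4
position: [517.2, 184.2, 134.0]
eef_rot: [0.002, 0.707, 0.707, 0.002]
ft_force: [-0.1, -0.1, 0.0]
grip_width: 94.0
finger_force: 0.0
```

Emit:
{"api": "move_arm", "payload": {
  "steps": [
    [[0,0,0,0,0,0],[0,0,0,0,0,0],[0,0,0,0,0,0],[0,0,0,0,0,0],[0,0,0,0,0,0],[0,0,0,0,0,0],[0,0,0,0,0,0],[0,0,0,0,0,0],[0,0,0,0,0,0],[0,0,0,0,0,0]]
  ],
  "grip": 1,
  "newtons": 35
}}

```text
time: 5.4
position: [514.8, 184.0, 130.4]
eef_rot: [-0.0, 0.707, 0.707, -0.0]
ft_force: [-0.2, -0.3, -0.3]
grip_width: 17.6
finger_force: 0.0
```

Emit:
{"api": "move_arm", "payload": {
  "steps": [
    [[0,0,0,0,0,0],[0,0,0,0,0,0],[0,0,0,0,0,0],[0,0,0,0,0,0]]
  ]
}}

```text
time: 5.8
position: [514.9, 184.1, 130.4]
eef_rot: [0.0, 0.707, 0.707, 0.0]
ft_force: [1.6, 0.5, -1.8]
grip_width: 11.9
finger_force: 35.0
```

Emit:
{"api": "move_arm", "payload": {
  "steps": [
    [[0,0,0.02,0,0,0],[0,0,0.06,0,0,0],[0,0,0.12,0,0,0],[0,0,0.2,0,0,0],[0,0,0.3,0,0,0],[0,0,0.4,0,0,0],[0,0,0.46,0,0,0],[0,0,0.49,0,0,0],[0,0,0.5,0,0,0],[0,0,0.5,0,0,0],[0,0,0.5,0,0,0]]
  ]
}}

```text
time: 6.9
position: [514.1, 183.9, 254.0]
eef_rot: [-0.001, 0.707, 0.707, -0.001]
ft_force: [0.5, -0.2, -5.3]
grip_width: 11.6
finger_force: 35.0
```

```bash
python3 - <<'E'
from h import *
s=get_state();print(s['position'],s['eef_rot'],s['ft_force'],s['finger_force'],s['grip_width'])
E
```

```text
[514.0988297  183.90850526 254.01348707] [-0.00077765  0.70688455  0.70732779 -0.00101543] [ 0.48477987 -0.24973061 -5.33664716] 34.96392846107483 11.554368753934549
```

Emit:
{"api": "move_arm", "payload": {
  "steps": [
    [[-0.04,-0.04,0,0,0,0],[-0.12,-0.12,0,0,0,-0.01],[-0.22,-0.22,0,0,0,-0.02],[-0.3,-0.33,0,0,0,-0.034],[-0.36,-0.44,0,0,0,-0.034],[-0.4,-0.55,0,0,0,-0.034],[-0.4,-0.66,0,0,0,-0.034],[-0.4,-0.77,0,0,0,-0.034],[-0.4,-0.87,0,0,0,-0.034],[-0.4,-0.94,0,0,0,-0.034],[-0.4,-0.98,0,0,0,-0.034],[-0.4,-1,0,0,0,-0.034]]
  ]
}}

```text
time: 8.1
position: [414.5, -66.4, 254.8]
eef_rot: [-0.001, 0.744, 0.668, -0.0]
ft_force: [-0.2, 0.6, -5.2]
grip_width: 11.7
finger_force: 35.0
```

Emit:
{"api": "move_arm", "payload": {
  "steps": [
    [[0,-0.03,0,0,0,0],[0,-0.08,0,0,0,0],[0,-0.14,0,0,0,0],[0,-0.2,0,0,0,0],[0,-0.26,0,0,0,0],[0,-0.31,0,0,0,0],[0,-0.335,0,0,0,0],[0,-0.335,0,0,0,0],[0,-0.335,0,0,0,0]]
  ]
}}

```text
time: 9.0
position: [414.8, -149.4, 255.4]
eef_rot: [-0.0, 0.744, 0.669, 0.0]
ft_force: [0.5, 0.3, -4.2]
grip_width: 11.7
finger_force: 35.0
```

```bash
python3 - <<'E'
from h import *
st,w=snap('wrist','w4.png'); print(st['time'],st['position'],st['eef_rot'],st['ft_force'],st['joint_positions'][5])
np.savez('pics/w4.npz',p=st['position'],o=st['eef_rot'])
_,s=snap('side','s4.png');_,t=snap('top','t4.png')
f=lambda im,x,y,w,h:cv2.resize(im[y:y+h,x:x+w,::-1],(400,300),interpolation=cv2.INTER_CUBIC)
cv2.imwrite('pics/c4.png',np.vstack([np.hstack([f(s['image'],220,120,120,90),f(t['image'],240,170,100,75)]),np.hstack([f(w['image'],150,120,240,180),f(w['image'],0,0,512,384)])]))
E
```

```text
9.0 [ 414.79523723 -149.44572743  255.36550488] [-2.60863797e-04  7.43573427e-01  6.68654228e-01  1.19457720e-04] [ 0.4960019   0.2681836  -4.20360782] -0.4983363077356968
```

View pics/c4.png

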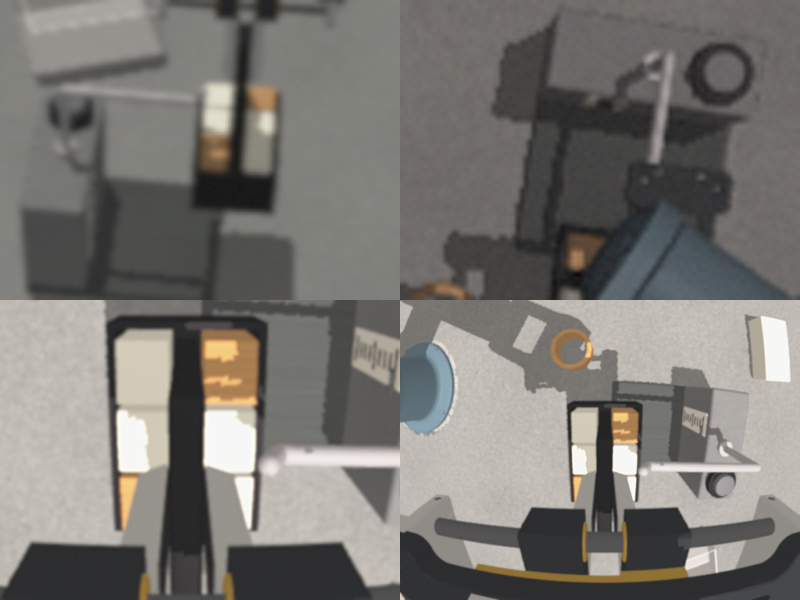

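c4: the caddy is held upright just in front of the hook tip. In the wrist picture the tip is at about (310,218), and the bar runs to (454,214), nearly along the closing axis.

```bash
python3 - <<'E'
from h import *
st,W=snap('wrist'); Q=q(st['eef_rot']); p=st['position']
g=cv2.cvtColor(W['image'],cv2.COLOR_RGB2GRAY).astype(int)
hsv=cv2.cvtColor(W['image'],cv2.COLOR_RGB2HSV)
c=[]
for u in range(322,452,10):
    col=g[195:235,u]; m=np.where(col>150)[0]+195
    if len(m): c.append((u,m.mean())); print(u,m.min(),m.max(),plane(st,W,u,m.mean(),223).round(1))
P=np.array([plane(st,W,*x,223)[:2] for x in c]); k=np.polyfit(P[:,0],P[:,1],1);print('yaw',np.arctan(k[0]))
t=plane(st,W,311,218,236);print('tip',t, 'tool yaw',np.arctan2(Q[1,0],Q[0,0])-np.pi/2)
print('bar y at x=490',np.polyval(k,490))
z=np.load('pics/w1.npz');w1=dict(position=z['p'],eef_rot=z['o'])
print(tri(ray(st,W,311,218),ray(w1,W,250,166)))
E
```

```text
322 208 234 [ 461.1 -159.6  223. ]
332 208 234 [ 469.1 -160.6  223. ]
342 209 234 [ 477.3 -162.1  223. ]
352 209 234 [ 485.6 -163.1  223. ]
362 209 234 [ 494.  -162.1  223. ]
372 209 220 [ 502.6 -159.3  223. ]
382 209 220 [ 511.5 -160.4  223. ]
392 200 221 [ 520.5 -158.1  223. ]
402 195 220 [ 529.7 -156.7  223. ]
412 195 234 [ 539.6 -161.9  223. ]
422 199 234 [ 550.  -166.1  223. ]
432 206 234 [ 561.1 -172.2  223. ]
442 195 234 [ 571.9 -171.1  223. ]
yaw -0.08041462931671274
tip [ 450.74879869 -150.87518197  236.        ] tool yaw -0.1053917296000848
bar y at x=490 -160.6677048968073
(array([ 451.14922842, -153.04827756,  231.24255237]), [np.float64(0.36760116050323793), np.float64(0.36760116050320807)])
```

Emit:
{"api": "move_arm", "payload": {
  "steps": [
    [[0,0,-0.012,0,0,0],[0.02,-0.002,-0.012,0,0,0],[0.05,-0.006,-0.012,0,0,0],[0.09,-0.011,-0.012,0,0,0],[0.13,-0.016,-0.012,0,0,0],[0.17,-0.021,-0.012,0,0,0],[0.21,-0.026,-0.012,0,0,0],[0.25,-0.031,-0.012,0,0,0],[0.28,-0.034,-0.012,0,0,0],[0.3,-0.037,-0.012,0,0,0],[0.31,-0.038,-0.012,0,0,0],[0.31,-0.038,-0.012,0,0,0],[0.31,-0.038,-0.012,0,0,0]]
  ]
}}

```text
time: 10.5
position: [492.1, -159.2, 252.4]
eef_rot: [-0.0, 0.744, 0.669, -0.0]
ft_force: [-0.2, 0.2, -5.7]
grip_width: 11.6
finger_force: 35.0
```

```bash
python3 - <<'E'
from h import *
st,w=snap('wrist','w5.png'); print(st['time'],st['position'],st['eef_rot'],st['ft_force'],st['torque'])
_,s=snap('side','s5.png')
f=lambda im,x,y,w,h:cv2.resize(im[y:y+h,x:x+w,::-1],(400,300),interpolation=cv2.INTER_CUBIC)
cv2.imwrite('pics/c5.png',np.hstack([f(s['image'],210,110,100,75),f(w['image'],150,100,240,180)]))
E
```

```text
10.5 [ 492.14209495 -159.19410555  252.44190122] [-6.50446853e-05  7.43627793e-01  6.68593821e-01 -5.58018912e-05] [-0.17276805  0.19267812 -5.72747181] [-0.01088644 -0.10990227  0.0266065 ]
```

View pics/c5.png

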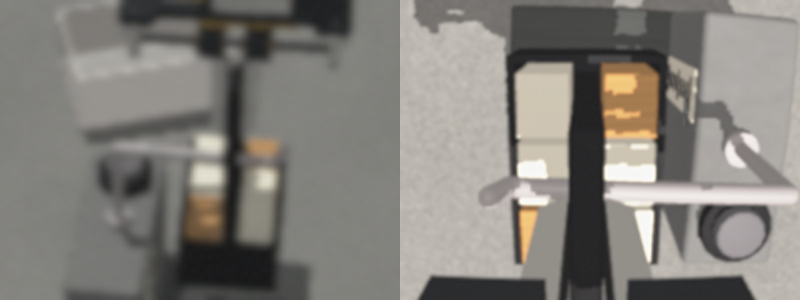

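The bar shows on both sides of the panel, so the slot is threaded. Now I lower it gently.

Emit:
{"api": "move_arm", "payload": {
  "steps": [
    [[0,0,-0.02,0,0,0],[0,0,-0.05,0,0,0],[0,0,-0.07,0,0,0],[0,0,-0.085,0,0,0],[0,0,-0.1,0,0,0],[0,0,-0.115,0,0,0],[0,0,-0.13,0,0,0],[0,0,-0.145,0,0,0],[0,0,-0.16,0,0,0],[0,0,-0.175,0,0,0],[0,0,-0.19,0,0,0],[0,0,-0.2,0,0,0],[0,0,-0.2,0,0,0],[0,0,-0.2,0,0,0]]
  ]
}}

```text
time: 12.0
position: [492.4, -159.3, 202.7]
eef_rot: [0.0, 0.744, 0.669, 0.0]
ft_force: [-2.1, 1.3, -1.1]
grip_width: 12.0
finger_force: 35.0
```

```bash
python3 - <<'E'
from h import *
for i in range(3):
    st,w=snap('top'); print(st['time'],st['position'],st['ft_force'],st['torque'])
E
```

```text
12.0 [ 492.38481034 -159.28001436  202.66828216] [-2.13999622  1.26650182 -1.08517798] [ 0.12999593  0.2470391  -0.02785499]
12.05 [ 492.3948439  -159.26831268  202.72766281] [-1.41466587  0.85197081 -1.80105771] [ 0.11708156  0.25360739 -0.02028047]
12.1 [ 492.37629308 -159.26268284  202.6981556 ] [-1.59685663  0.79138912 -2.39699525] [0.05670664 0.19408561 0.00620997]
```

Emit:
{"api": "move_arm", "payload": {
  "steps": [
    [[0,0,-0.01,0,0,0],[0,0,-0.02,0,0,0],[0,0,-0.03,0,0,0],[0,0,-0.04,0,0,0],[0,0,-0.05,0,0,0],[0,0,-0.06,0,0,0],[0,0,-0.06,0,0,0],[0,0,-0.06,0,0,0],[0,0,-0.06,0,0,0]]
  ]
}}

```text
time: 13.05
position: [492.5, -159.3, 187.7]
eef_rot: [0.0, 0.744, 0.669, 0.0]
ft_force: [-0.2, 0.1, 0.6]
grip_width: 11.9
finger_force: 35.0
```

```bash
python3 - <<'E'
from h import *
for i in range(6):
    st,w=snap('top'); print(st['time'],st['position'].round(1),st['ft_force'].round(2),st['torque'].round(3))
E
```

```text
13.05 [ 492.5 -159.3  187.7] [-0.15  0.09  0.65] [ 0.035 -0.051  0.016]
13.1 [ 492.5 -159.4  187.7] [-0.47  0.3   0.72] [0.036 0.005 0.011]
13.15 [ 492.5 -159.3  187.7] [-0.01  0.45 -0.22] [-0.015  0.009  0.013]
13.2 [ 492.5 -159.3  187.7] [ 0.26 -0.41  0.73] [ 0.011 -0.084  0.001]
13.25 [ 492.5 -159.3  187.6] [0.3  0.19 0.  ] [ 0.011 -0.061 -0.01 ]
13.3 [ 492.5 -159.3  187.6] [-0.29  0.04 -0.3 ] [-0.024 -0.093  0.053]
```

Emit:
{"api": "move_arm", "payload": {
  "steps": [
    [[0,0,0,0,0,0],[0,0,0,0,0,0],[0,0,0,0,0,0],[0,0,0,0,0,0]]
  ],
  "newtons": 3
}}

```text
time: 13.75
position: [492.5, -159.3, 187.6]
eef_rot: [0.0, 0.744, 0.669, 0.0]
ft_force: [1.0, -1.5, 0.7]
grip_width: 11.7
finger_force: 3.0
```

Emit:
{"api": "move_arm", "payload": {
  "steps": [
    [[0,0,0,0,0,0],[0,0,0,0,0,0],[0,0,0,0,0,0],[0,0,0,0,0,0],[0,0,0,0,0,0],[0,0,0,0,0,0],[0,0,0,0,0,0],[0,0,0,0,0,0]]
  ],
  "grip": -0.1
}}

```text
time: 14.55
position: [492.3, -159.2, 187.5]
eef_rot: [0.0, 0.744, 0.669, -0.0]
ft_force: [0.6, 0.4, -1.1]
grip_width: 51.6
finger_force: 0.0
```

Emit:
{"api": "move_arm", "payload": {
  "steps": [
    [[0,0,0.04,0,0,0],[0,0,0.1,0,0,0],[0,0,0.2,0,0,0],[0,0,0.3,0,0,0],[0,0,0.42,0,0,0],[0,0,0.55,0,0,0],[0,0,0.55,0,0,0],[0,0,0.55,0,0,0],[0,0,0.55,0,0,0]]
  ]
}}

```text
time: 15.45
position: [491.8, -159.0, 323.9]
eef_rot: [-0.001, 0.744, 0.669, -0.0]
ft_force: [-1.1, 0.1, -1.0]
grip_width: 51.8
finger_force: 0.0
```

```bash
python3 - <<'E'
from h import *
st,w=snap('wrist','w6.png'); print(st['time'],st['position'],st['eef_rot'],st['ft_force'],st['joint_positions'],st['grip_width'])
_,s=snap('side','s6.png')
f=lambda im,x,y,w,h:cv2.resize(im[y:y+h,x:x+w,::-1],(400,300),interpolation=cv2.INTER_CUBIC)
cv2.imwrite('pics/c6.png',np.hstack([f(s['image'],210,110,100,75),f(w['image'],150,100,240,180)]))
E
```

```text
15.45 [ 491.81419373 -158.9546623   323.92124573] [-8.55671937e-04  7.43620812e-01  6.68600983e-01 -2.85494110e-04] [-1.08746027  0.07635001 -0.97618582] [-5.32201398e-01 -1.46700806e-01  1.75032774e+00 -2.84555860e-05
  1.53976958e+00 -4.26056566e-01] 51.759819346038235
```

View pics/c6.png

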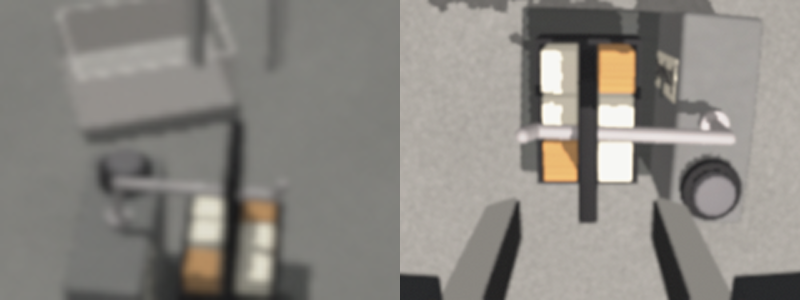

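The caddy hangs upright on the dipped hook, and the fingers are clear of it. The button is at about (337,215) in the wrist image. Next I triangulate the button.

```bash
python3 - <<'E'
from h import *
st,W=snap('wrist');_,T=snap('top')
print(st['time'],st['ft_force'].round(2))
z=np.load('pics/w1.npz');w1=dict(position=z['p'],eef_rot=z['o'])
r=[ray(st,W,337.2,215.2),ray(w1,W,340,200)]
print(tri(*r),plane(st,W,337.2,215.2,148),plane(w1,W,340,200,148))
print(tri(*r,ray(0,T,320,188.25),ray(0,T,320,188.25)))
s7=W['image'][:,:,::-1]
g=cv2.medianBlur(cv2.cvtColor(W['image'],cv2.COLOR_RGB2GRAY),3)
c=cv2.HoughCircles(g[185:250,305:375],cv2.HOUGH_GRADIENT,1,20,param1=80,param2=12,minRadius=8,maxRadius=22);print(c)
E
```

```text
15.55 [ 0.05  1.01 -0.25]
(array([ 579.39543261, -214.48421798,  171.5327242 ]), [np.float64(1.1816924711057213), np.float64(1.1816924711052417)]) [ 583.89310073 -223.19992578  148.        ] [ 587.16688211 -222.6506429   148.        ]
(array([ 582.4271578 , -221.86385269,  154.93729138]), [np.float64(1.3452282418732948), np.float64(3.0909539176673664), np.float64(1.9076133967331224), np.float64(1.9076133967331224)])
[[[31.5 28.5 19.1]]]
```

Emit:
{"api": "move_arm", "payload": {
  "steps": [
    [[0.12,-0.08,0,0,0,0],[0.25,-0.17,0,0,0,0],[0.368,-0.256,0,0,0,0],[0.368,-0.256,0,0,0,0],[0.368,-0.256,0,0,0,0],[0.368,-0.256,0,0,0,0],[0.368,-0.256,-0.1,0,0,0],[0.368,-0.256,-0.2,0,0,0],[0.368,-0.256,-0.3,0,0,0],[0.368,-0.256,-0.4,0,0,0],[0.368,-0.256,-0.5,0,0,0],[0.368,-0.256,-0.54,0,0,0],[0.368,-0.256,-0.54,0,0,0],[0.368,-0.256,-0.54,0,0,0]]
  ],
  "grip": 1
}}

```text
time: 17.05
position: [584.7, -223.3, 191.6]
eef_rot: [0.001, 0.744, 0.669, 0.0]
ft_force: [1.0, 0.3, 0.4]
grip_width: 0.4
finger_force: 0.0
```

```bash
python3 - <<'E'
from h import *
st,w=snap('wrist','w7.png'); print(st['time'],st['position'],st['ft_force'],st['grip_width'])
f=lambda im,x,y,w,h:cv2.resize(im[y:y+h,x:x+w,::-1],(640,480),interpolation=cv2.INTER_CUBIC)
cv2.imwrite('pics/c7.png',f(w['image'],130,90,240,180))
E
```

```text
17.05 [ 584.74869502 -223.33690334  191.6006564 ] [1.00286079 0.28470858 0.42817014] 0.3588905476919881
```

View pics/c7.png

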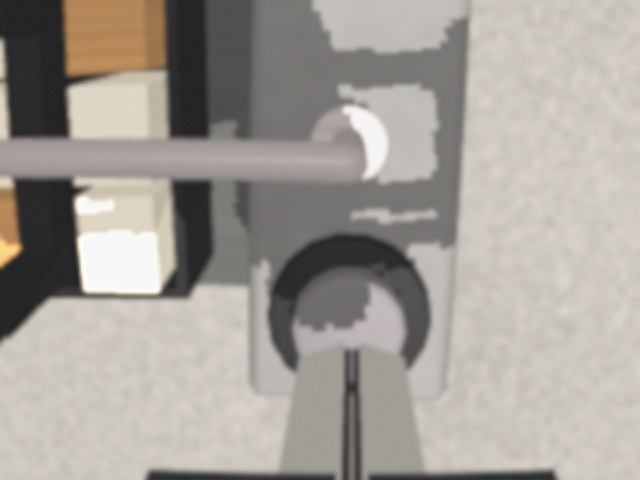

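c7: the fingertips are centred over the button, which is at (350,322) in the crop; the predicted axis point is v≈211 in the full image and it matches. Next I press.

Emit:
{"api": "move_arm", "payload": {
  "steps": [
    [[0,0,-0.06,0,0,0],[0,0,-0.12,0,0,0],[0,0,-0.128,0,0,0],[0,0,-0.136,0,0,0],[0,0,-0.144,0,0,0],[0,0,-0.152,0,0,0],[0,0,-0.16,0,0,0],[0,0,-0.164,0,0,0],[0,0,-0.168,0,0,0],[0,0,-0.168,0,0,0],[0,0,-0.168,0,0,0]]
  ]
}}

```text
time: 18.2
position: [584.5, -223.3, 151.0]
eef_rot: [0.0, 0.744, 0.669, -0.0]
ft_force: [-7.3, 4.4, 13.9]
grip_width: 0.6
finger_force: 7.4
```

```bash
python3 - <<'E'
from h import *
for i in range(4):
    st,w=snap('top'); print(st['time'],st['position'].round(1),st['ft_force'].round(2))
E
```

```text
18.2 [ 584.5 -223.3  151. ] [-7.26  4.36 13.92]
18.25 [ 584.5 -223.3  151. ] [-7.17  4.14 14.16]
18.3 [ 584.5 -223.3  151. ] [-8.73  3.33 14.67]
18.35 [ 584.5 -223.3  151. ] [-7.44  4.23 15.64]
```

About 14 N, so it has bottomed out. I'll retreat in small steps to confirm the button's spring slope.

Emit:
{"api": "move_arm", "payload": {
  "steps": [
    [[0,0,0.01,0,0,0],[0,0,0.01,0,0,0],[0,0,0.01,0,0,0]]
  ]
}}

```text
time: 18.7
position: [584.8, -223.5, 151.3]
eef_rot: [0.001, 0.744, 0.669, 0.0]
ft_force: [-2.1, 1.3, 6.2]
grip_width: 0.8
finger_force: 3.0
```

```bash
python3 - <<'E'
from h import *
for i in range(4):
    st,w=snap('top'); print(st['time'],st['position'].round(1),st['ft_force'].round(2))
E
```

```text
18.7 [ 584.8 -223.5  151.3] [-2.12  1.28  6.25]
18.75 [ 584.8 -223.5  151.2] [-2.49  0.69  6.86]
18.8 [ 584.8 -223.4  151.2] [-2.02  0.93  6.38]
18.85 [ 584.8 -223.5  151.2] [-2.96  1.94  7.02]
```

Emit:
{"api": "move_arm", "payload": {
  "steps": [
    [[0,0,0.01,0,0,0],[0,0,0.01,0,0,0],[0,0,0.01,0,0,0]]
  ]
}}

```text
time: 19.2
position: [584.7, -223.5, 153.0]
eef_rot: [0.001, 0.744, 0.669, 0.0]
ft_force: [0.9, -0.5, 2.9]
grip_width: 0.7
finger_force: 1.5
```

```bash
python3 - <<'E'
from h import *
for i in range(4):
    st,w=snap('top'); print(st['time'],st['position'].round(1),st['ft_force'].round(2))
E
```

```text
19.2 [ 584.7 -223.5  153. ] [ 0.87 -0.52  2.87]
19.25 [ 584.7 -223.4  153. ] [ 0.53 -0.46  3.15]
19.3 [ 584.7 -223.4  153. ] [0.69 0.47 2.89]
19.35 [ 584.7 -223.4  153. ] [ 0.92 -0.08  3.21]
```

Emit:
{"api": "move_arm", "payload": {
  "steps": [
    [[0,0,0.01,0,0,0],[0,0,0.02,0,0,0],[0,0,0.06,0,0,0],[0,0,0.2,0,0,0],[0,0,0.35,0,0,0],[0,0,0.5,0,0,0],[0,0,0.6,0,0,0],[0,0,0.6,0,0,0],[0,0,0.6,0,0,0]]
  ]
}}

```text
time: 20.3
position: [584.0, -223.1, 302.6]
eef_rot: [-0.0, 0.744, 0.669, -0.0]
ft_force: [-0.1, -0.7, -0.7]
grip_width: 0.4
finger_force: 0.0
```

```bash
python3 - <<'E'
from h import *
for i in range(3):
    st,w=snap('wrist','w8%d.png'%i); print(st['time'],st['position'].round(1),st['ft_force'].round(2))
    snap('side','s8%d.png'%i)
d=[cv2.imread('pics/s8%d.png'%i) for i in(0,2)]; e=cv2.imread('pics/s60.png') if 0 else cv2.imread('pics/s6.png')
r=np.s_[140:215,250:300]
print('still diff',cv2.absdiff(*d)[r].max(),'vs after release',cv2.absdiff(d[0],e)[r].mean())
E
```

```text
20.3 [ 584.  -223.1  302.6] [-0.14 -0.69 -0.72]
20.4 [ 583.4 -222.7  300.5] [ 0.2   0.58 -1.11]
20.5 [ 583.5 -222.8  300.6] [0.34 0.24 0.49]
still diff 17 vs after release 5.391288888888889
```

```bash
python3 - <<'E'
from h import *
for i in range(10): snap('side')
print(sign_off())
E
```

```text
the job is handed in; nothing more can be done
None
```

The job is handed in: the black caddy hangs free on the dipped hook, and the button was pressed fully (about 14 N at the stop, 4 N needed) and released. The judge gave no verdict. My last check that the caddy was still compared camera frames and showed only small differences.

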